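# Thread spool from behind the glue canister

## Task

The thread spool for this repair stands behind the tall glue canister. Lift the canister off its board and stand it aside on the bench, take the spool and stand it upright in the wooden job tray, then put the canister back on the round cork pad where it stood. Keep both upright throughout, and leave the amber jar on the awl board where it is.

Things in the scene. Friction and masses are not known exactly. Their poses are not given: they have to be found in the camera images.
- canister: The tall steel glue canister: a plain upright cylinder 56 mm across and 135 mm high with a paper band, plus a filler cap 38 mm across and 5 mm high on top; about 0.35 kg. Origin at the centre of its underside, z up. It starts on a larger round cork pad (68 mm, flush) at the robot's end of a fixed plywood board, 140 x 90 mm and 12 mm thick; the board's middle is 30 mm from the canister's axis, towards the spool, and its long side runs along the line canister - spool.
- spool: The thread spool: an upright reel 74 mm high wound with dark brown thread (38 mm across the winding), with pale wooden flanges 42 mm across and 6 mm thick at both ends; about 80 g. Origin at the centre of its underside, z up. It starts on the same board, behind the canister as seen from the robot, axes 62 mm apart; there is only about 13 mm between the two, and the canister stands 61 mm above the spool.
- job_tray: The job tray: a shallow empty open wooden tray fixed to the bench, 150 mm along its own x, 130 mm along its own y, 24 mm high, walls and floor about 6 mm thick. Origin at the centre of its underside, z up. The tray, the canister's board and the awl board stand side by side across the bench in any order, their middles about 260 to 340 mm apart sideways; the bench between them is bare. Other loose things, such as a hammer, lie at least 30 mm beyond the boards and tray.
- jar: A bystander: an amber glass jar with a black lid, 51 mm across and 52 mm high. Origin at the centre of its underside, z up. It stands on the awl board, a second fixed board of the same 140 x 90 x 12 mm size, 34 mm beyond the board's middle; in front of it (towards the robot) a dark block with three short awls, up to 90 mm above the bench, is fixed to that board.
Mind the look-alikes: they are no part of the job. What is shaped like the canister but green or yellow is not meant.

How it is judged:
On the way, in this order (a step that is already met when the one before it is completed fails the run):
1. the canister stands upright on the bench, clear of its place (distance of canister from where it was at the start of the episode above 0.06 m and height (world z) of canister below 0.005 m and angle between canister's own z axis and vertical below 0.17 rad and linear speed of canister below 0.03 m/s), for 0.2 s.
2. the spool stands upright in the job tray (x of spool in the frame of job_tray between -0.05 and 0.05 m and y of spool in the frame of job_tray between -0.04 and 0.04 m and z of spool in the frame of job_tray below 0.014 m and angle between spool's own z axis and vertical below 0.17 rad and linear speed of spool below 0.03 m/s), for 0.2 s.
3. the canister stands on its cork pad again (distance of canister from where it was at the start of the episode below 0.018 m and angle between canister's own z axis and vertical below 0.17 rad and linear speed of canister below 0.03 m/s), for 0.2 s.
At the end, for the whole second after the job is handed in: The spool stands upright (within 10 degrees) and at rest on the floor of the job tray, and the canister stands upright (within 10 degrees) and at rest within 18 mm of where it started (all of step 2 and all of step 3); the robot touches nothing.
It fails at once if the canister or the spool is tipped by more than 30 degrees (angle between any of canister, spool's own z axis and vertical above 0.52 rad).
It fails at once if the amber jar is moved by more than 20 mm (distance of jar from where it was at the start of the episode above 0.02 m).
It also fails if it takes over 72 s, if anything falls off the work surface, if the arm or the gripper's body presses on something with over 40 N, if the wrist force passes 120 N, or if a joint passes its speed limit or range.

## Robot

A 6-joint arm with a two-finger parallel gripper is mounted at the origin on the work surface. World frame = base frame: x ahead of the robot, y to its left, z up, the work surface at z = 0. Lengths are in m, angles in rad, forces in N, time in s.
With the tool pointing down it reaches from about 0.35 to 0.775 m from the base axis. Payload 7.3 kg.
Tool frame: the origin (TCP) lies at the very end of the fingers, on their centre line; the grasp point (between the pads) lies 19 mm behind it; z points along the fingers, y is the line along which they close (so a half turn about z gives the same grasp; the last joint's range is limited). The gripper opens to 92 mm and grips with 3 to 60 N. Pads are 19 mm wide; open, the fingers measure 130 mm over their backs; the gripper's body (75 mm by 190 mm) begins 47 mm behind the grasp point.
Start: joints at [1.03, 0.342, 1.524, -0, 1.275, -0.146], TCP at [0.202, 0.485, 0.227] pointing down, gripper open.
Joint ranges: [-2.53, 2.53], [-0.77, 2.02], [0.04, 2.7], [-1, 4.14], [0.28, 2.66], [-3.11, 3.11]. Speed limits (rad/s): [2.57, 2.57, 3.14, 3.14, 3.14, 3.14].

## Interface

Orientations are given as [roll, pitch, yaw] about the fixed x, y, z axes, in that order (R = Rz(yaw) Ry(pitch) Rx(roll)).
In Python, from cell import robot gives the robot as it stands.
- The arm moves only by the tool apply_moves, never from a script. Its argument "motion" is text: rows parted by semicolons, each of 7 numbers parted by spaces: the opening in per cent of the stroke, from 0 (shut) to 100 (fully open), then the shift along the tool's x, y, z in cm, then the turn, a rotation vector about the tool's x, y, z in rad. A call has 1 to 20 rows; each row shifts and turns the commanded pose from where the row before left it, along the tool's axes as they then stand; what a row does not reach is not made up. A row lasts 1/8 s, in which the tool goes at most 62.5 mm and 10.7 degrees, less where a joint would pass 70% of its speed; a pose out of reach is approached as far as the arm can. A call with a gripper value outside its range is refused whole. The fingers move at their own pace and stop on an object; "force" is the grip in N (left out, the last holds). Time passes only in rows, so rows that do not move let the fingers close. It gives the time, the measured TCP pose, the force, the opening and the grip force at its end, in the units of the state.
- robot.observe(): the state, without advancing time (a new reading comes with each control period).
- robot.read_camera(name): name is "scene" or "top" or "wrist"; returns a dict with "img" (384x512x3 uint8, red, green, blue), "fovy" (degrees; the focal length in pixels is half the picture's height over the tangent of half this angle, whatever the lens; pixels are square), "cx", "cy" (the principal point, pixels), "R" (3x3) and "t" (3): a world point X has camera coordinates R X + t; the wrist camera has in their place "hand_eye" (4x4, takes a point from camera to tool coordinates, whose origin is the TCP and whose axes are the flange's). Camera axes: x right, y down, z forward; pixel columns grow to the right and rows downward; lengths in m; the calibration is good to about 2 mm. A picture is of the moment at which its call begins: read the wrist's pose just before it. There is no depth.
- robot.hand_in(): hands the job in; it is judged then, once.
Trained networks look in a picture, given as the dict that the camera call returned (one of the last four; its "shot" number tells which), for a name from the list of things; names that differ only in an ending like _2 or _b are one class to them, and where a whole thing is asked for, a point or a joint stands for the part that bears it (a point fixed in the world has none). Each returns a list of dicts, best first, with "score" (0 to 1); they miss things now and then, are a little off and sometimes report something else, mostly with a low value. They report only what shows in the picture. A call takes as long as a camera call. They do not tell look-alikes from the thing itself.
- robot.search_frame(target, picture): "centre" ([x, y, z] in m, in world coordinates, good to about 4 mm: the middle of the surface that is visible of it).
- robot.trace(target, picture): "pixels" (384x512 bool, what is visible of it).
The state is a dict: "time": time; "qpos": joint angles; "qvel": joint speeds; "joint_efforts": joint torques, N m; "tool_pos": TCP position; "tool_rot": TCP orientation; "contact_force": force on the tool from outside, world axes, zero at the start; "torque": the same for the moment, N m; "opening": finger opening in m; "grip_force": force on a finger pad.
Only numpy, scipy, OpenCV 4.12 (cv2) and the standard library are available. Lean on these libraries where they do the work, as an engineer would, in place of code of your own. Each camera call takes 0.05 s, during which the arm holds its last target. There are 200 camera calls.

## Working session

There is one attempt and no reset: what is moved stays moved. The work goes in short steps, Python scripts to look and compute and a tool call to move; the robot and the scene stay as the last step left them, time stands still between calls to the robot, and variables do not carry over. Pictures are saved under pics/ and viewed, at most 10 in all, crops included, and the job is handed in when it is done.

Besides the shell and the picture viewer there is one more tool, called in YAML: its name, and indented under it one key for each argument. apply_moves: Moves the arm, as the interface text tells. Its arguments: {"type":"object","properties":{"motion":{"type":"string"},"force":{"type":"number"}},"required":["motion"]}

```bash
mkdir -p pics; cat > h.py <<'E'
import numpy as np, cv2
from cell import robot
def proj(p,X):
    c=p["R"]@np.array(X)+p["t"]; f=192/np.tan(np.radians(p["fovy"]/2))
    return [p["cx"]+f*c[0]/c[2],p["cy"]+f*c[1]/c[2]]
def back(p,u,v,z):
    f=192/np.tan(np.radians(p["fovy"]/2)); R=np.array(p["R"]);t=np.array(p["t"])
    d=R.T@np.array([(u-p["cx"])/f,(v-p["cy"])/f,1]); o=-R.T@t
    return o+d*(z-o[2])/d[2]
E
python3 - <<'E'
from h import *
np.set_printoptions(precision=4,suppress=True)
print(robot.observe())
for n in ("top","scene"):
    p=robot.read_camera(n); cv2.imwrite(f"pics/{n}0.png",p["img"][...,::-1])
    print(n,p["fovy"],p["cx"],p["cy"],"cam",-np.array(p["R"]).T@p["t"])
    for t in ("canister","spool","job_tray","jar"):
        for r in robot.search_frame(t,p): print(t,r["score"],np.array(r["centre"]),np.round(proj(p,r["centre"])))
E
```

```text
{'time': 0.0, 'qpos': array([ 1.03  ,  0.3427,  1.525 , -0.    ,  1.2754, -0.146 ]), 'qvel': array([ 0.0005,  0.0006,  0.0009, -0.0005,  0.0001,  0.001 ]), 'joint_efforts': array([ -0.0003, -43.1252, -24.4217,   0.0717,   0.0562,  -0.0002]), 'tool_pos': array([0.2017, 0.4843, 0.2261]), 'tool_rot': array([-3.1401, -0.0002,  2.7468]), 'contact_force': array([-0.0964, -0.2816,  1.339 ]), 'torque': array([ 0.0432, -0.0123, -0.0326]), 'grip_force': 0.0, 'opening': 0.091526938856017}
top 45.918868673871536 254.01880498109145 195.32713472442148 cam [0.4214 0.0206 1.2123]
canister 0.87 [0.4796 0.097  0.1367] [222. 202.]
canister 0.69 [0.5764 0.1114 0.136 ] [216. 162.]
canister 0.67 [ 0.5325 -0.0156  0.1476] [269. 180.]
canister 0.58 [ 0.4203 -0.0715  0.1362] [293. 228.]
spool 0.53 [ 0.5921 -0.012   0.085 ] [267. 159.]
job_tray 0.61 [0.54   0.3068 0.0057] [147. 182.]
jar 0.75 [ 0.5581 -0.284   0.0616] [373. 174.]
scene 43.430741574736345 256.04895869621004 183.88944686097972 cam [1.4682 0.0211 0.8416]
canister 0.96 [0.4969 0.0895 0.1175] [288. 153.]
canister 0.95 [0.605  0.1131 0.089 ] [299. 190.]
canister 0.91 [ 0.5537 -0.0269  0.1185] [241. 166.]
canister 0.59 [ 0.4457 -0.0728  0.0992] [225. 146.]
spool 0.81 [ 0.6134 -0.0075  0.0642] [248. 200.]
job_tray 0.65 [0.5455 0.3053 0.0051] [370. 200.]
jar 0.56 [ 0.5718 -0.2824  0.0596] [137. 188.]
```

View pics/top0.png

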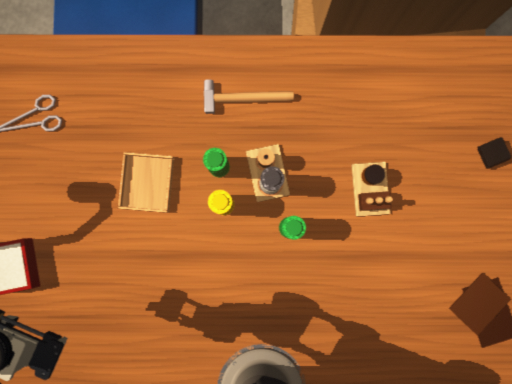

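View pics/scene0.png

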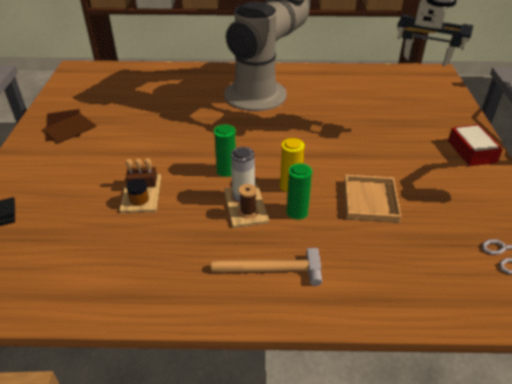

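Look-alikes for the canister in the top picture are the green cylinders at (216,160) and (293,228) and the yellow one at (220,202). The steel one at (270,180) stands on the ply board with the spool behind it at (267,157), so that is the target. The tray is at (147,182) and the jar at (373,174). I'll refine the positions and check the choice in one crop.

```bash
cat >> h.py <<'E'
from scipy.optimize import minimize
A=np.linspace(0,2*np.pi,48)
def sil(p,x,y,discs):
    P=[proj(p,[x+r*np.cos(a),y+r*np.sin(a),z]) for z,r in discs for a in A]
    m=np.zeros((384*4,512*4),np.uint8)
    cv2.fillConvexPoly(m,cv2.convexHull(np.array(P,np.float32)*4+1.5).astype(np.int32),1)
    return cv2.resize(m.astype(np.float32),(512,384),interpolation=cv2.INTER_AREA)
CAN=lambda z:[(z,.028),(z+.135,.028),(z+.14,.019)]
SPO=lambda z:[(z,.021),(z+.074,.021)]
def fit(p,m,x0,discs):
    g=lambda q:np.abs(sil(p,q[0],q[1],discs)-m).sum()/m.sum()
    r=minimize(g,x0,method="Nelder-Mead",options=dict(initial_simplex=[x0,[x0[0]+.01,x0[1]],[x0[0],x0[1]+.01]],xatol=2e-4))
    return r.x,r.fun
def find(p,name,near,discs):
    out=[]
    for r in robot.trace(name,p):
        m=r["pixels"].astype(np.float32); x,e=fit(p,m,near,discs); out.append((e,r["score"],x))
    return min(out,key=lambda o:o[0]) if out else None
E
python3 - <<'E'
from h import *
np.set_printoptions(precision=4,suppress=True)
for n in ("top","scene"):
    p=robot.read_camera(n)
    print(n,"can",find(p,"canister",[.533,-.016],CAN(.012)),"spool",find(p,"spool",[.595,-.011],SPO(.012)),"jar",find(p,"jar",[.56,-.284],[(.012,.0255),(.064,.0255)]))
    for r in robot.trace("job_tray",p):
        c=cv2.findContours(r["pixels"].astype(np.uint8),0,2)[0]; b=cv2.boxPoints(cv2.minAreaRect(np.vstack(c)))
        print("tray",r["score"],[back(p,*q,.024 if n=="top" else .024)[:2] for q in b])
    if n=="top": 
        cv2.imwrite("pics/crop.png",cv2.resize(p["img"][110:250,110:410,::-1],None,fx=2.6,fy=2.6,interpolation=cv2.INTER_CUBIC))
E
```

```text
top can (np.float64(0.04083029180765152), 0.71, array([ 0.536 , -0.0236])) spool (np.float64(0.10144230723381042), 0.78, array([ 0.598 , -0.0088])) jar (np.float64(0.10158311575651169), 0.67, array([ 0.5579, -0.2895]))
tray 0.91 [array([0.4703, 0.3772]), array([0.6237, 0.365 ]), array([0.61  , 0.2299]), array([0.4568, 0.2434])]
scene can (np.float64(0.32884299755096436), 0.82, array([ 0.5365, -0.0218])) spool (np.float64(0.08413001894950867), 0.89, array([ 0.5977, -0.0084])) jar (np.float64(0.05870165675878525), 0.69, array([ 0.5581, -0.2871]))
tray 0.86 [array([0.6345, 0.2186]), array([0.4612, 0.2466]), array([0.4729, 0.402 ]), array([0.6438, 0.3585])]
```

View pics/crop.png

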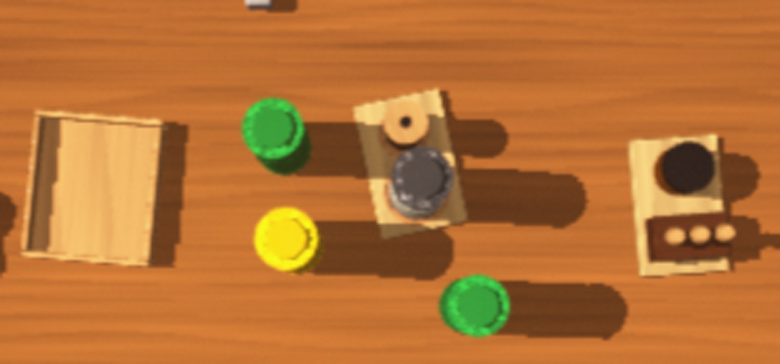

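The crop shows the steel canister at (420,178) and the spool behind it at (405,125), both on the ply board; the green and yellow cylinders stand free on the bench. Both cameras agree on canister (0.536, -0.023), spool (0.598, -0.009) and tray middle (0.540, 0.304). I'm moving above the canister now.

apply_moves:
  motion: "100 0 0 0 0 0 0.168;100 0 0 0 0 0 0.168;100 0 0 0 0 0 0.168;100 0 0 0 0 0 0.168;100 0 0 0 0 0 0.168;100 0 0 0 0 0 0.168;100 0 0 0 0 0 0.168;100 -3.9 2.57 0 0 0 0;100 -3.9 2.57 0 0 0 0;100 -3.9 2.57 0 0 0 0;100 -3.9 2.57 0 0 0 0;100 -3.9 2.57 0 0 0 0;100 -3.9 2.57 0 0 0 0;100 -3.9 2.57 0 0 0 0;100 -3.9 2.57 0 0 0 0;100 -3.9 2.57 0 0 0 0;100 -3.9 2.57 0 0 0 0;100 -3.9 2.57 0 0 0 0;100 -3.9 2.57 0 0 0 0;100 -3.9 2.57 0 0 0 0"
  force: 25

```text
time: 3.5
tool_pos: [0.5368, -0.0238, 0.2268]
tool_rot: [3.141, -0.0, 1.571]
contact_force: [0.5, 1.2, 0.0]
opening: 0.0916
grip_force: 0.0
```

apply_moves:
  motion: "100 0 0 0 0 0 0;100 0 0 0 0 0 0"

```text
time: 3.75
tool_pos: [0.5355, -0.022, 0.2264]
tool_rot: [-3.141, -0.001, 1.57]
contact_force: [-0.3, 0.3, 0.1]
opening: 0.0918
grip_force: 0.0
```

```bash
cat >> h.py <<'E'
from scipy.spatial.transform import Rotation as Ro
def wrist():
    o=robot.observe(); p=robot.read_camera("wrist"); T=np.eye(4)
    T[:3,:3]=Ro.from_euler("xyz",o["tool_rot"]).as_matrix(); T[:3,3]=o["tool_pos"]
    C=np.linalg.inv(T@np.array(p["hand_eye"])); p["R"],p["t"]=C[:3,:3],C[:3,3]
    return o,p
E
python3 - <<'E'
from h import *
np.set_printoptions(precision=4,suppress=True)
o,p=wrist(); print(o["tool_pos"],o["tool_rot"],o["opening"])
print("cam",-p["R"].T@p["t"])
print("can",find(p,"canister",[.536,-.023],CAN(.012)),"spool",find(p,"spool",[.598,-.0086],SPO(.012)))
im=p["img"][...,::-1].copy()
for x,y,z in [(.536,-.0235,.152),(.598,-.0086,.086)]: cv2.circle(im,tuple(int(v) for v in proj(p,[x,y,z])),3,(255,0,255),-1)
cv2.imwrite("pics/w1.png",im)
E
```

```text
[ 0.5355 -0.022   0.2264] [-3.1407 -0.0006  1.5705] 0.09181190529193695
cam [0.5368 0.0468 0.3842]
can (np.float64(0.030549822375178337), 0.69, array([ 0.5389, -0.0226])) spool (np.float64(0.029290949925780296), 0.59, array([ 0.5995, -0.0092]))
```

View pics/w1.png

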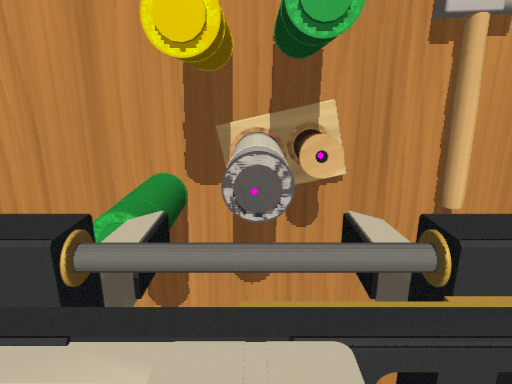

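The wrist view shows the steel canister at (256,190) and the spool at (320,156), with the projected marks on their tops. The fit is tight: canister (0.538, -0.0227), spool (0.599, -0.009). I'm descending and gripping.

apply_moves:
  motion: "100 -0.07 0.27 2 0 0 0;100 0 0 2 0 0 0;100 0 0 2 0 0 0;100 0 0 2 0 0 0;100 0 0 2 0 0 0;100 0 0 1.8 0 0 0;100 0 0 1 0 0 0;100 0 0 0 0 0 0;100 0 0 0 0 0 0"

```text
time: 5.03
tool_pos: [0.5392, -0.0229, 0.0995]
tool_rot: [3.14, 0.0, 1.571]
contact_force: [-0.6, -0.2, 0.0]
opening: 0.0915
grip_force: 0.0
```

apply_moves:
  motion: "80 0 0 0 0 0 0;75 0 0 0 0 0 0;70 0 0 0 0 0 0;66 0 0 0 0 0 0;62 0 0 0 0 0 0;58 0 0 0 0 0 0;50 0 0 0 0 0 0;45 0 0 0 0 0 0;45 0 0 0 0 0 0"
  force: 25

```text
time: 6.15
tool_pos: [0.5383, -0.023, 0.0986]
tool_rot: [-3.141, -0.0, 1.571]
contact_force: [-3.2, 0.5, 1.7]
opening: 0.0553
grip_force: 25.0
```

apply_moves:
  motion: "45 0 0 -0.5 0 0 0;45 0 0 -1 0 0 0;45 0 0 -1.5 0 0 0;45 0 0 -1 0 0 0;45 -1 0 0 0 0 0;45 -2 0 0 0 0 0;45 -2.2 0 0 0 0 0;45 -2.2 0 0 0 0 0;45 -2.2 0 0 0 0 0;45 -2 0 0 0 0 0;45 -1 0 0 0 0 0;45 0 0 0 0 0 0;45 0 0 1.5 0 0 0;45 0 0 1.5 0 0 0;45 0 0 1 0 0 0;45 0 0 0.5 0 0 0;45 0 0 0.4 0 0 0;45 0 0 0.2 0 0 0;45 0 0 0 0 0 0;45 0 0 0 0 0 0"

```text
time: 8.65
tool_pos: [0.5389, -0.1492, 0.088]
tool_rot: [3.141, 0.0, 1.571]
contact_force: [0.3, 0.2, -3.0]
opening: 0.056
grip_force: 24.9
```

apply_moves:
  motion: "45 0 0 0.1 0 0 0;45 0 0 0.05 0 0 0;45 0 0 0 0 0 0;45 0 0 0 0 0 0"

```text
time: 9.15
tool_pos: [0.5388, -0.1491, 0.0866]
tool_rot: [3.141, 0.0, 1.571]
contact_force: [-0.5, -0.6, 1.9]
opening: 0.0555
grip_force: 24.9
```

apply_moves:
  motion: "65 0 0 0 0 0 0;75 0 0 0 0 0 0;90 0 0 0 0 0 0;95 0 0 0 0 0 0;95 0 0 -1.5 0 0 0;95 0 0 -3 0 0 0;95 0 0 -4 0 0 0;95 0 0 -4 0 0 0;95 2 1 0 0 0 0;95 3 1.2 0 0 0 0;95 3 1.2 0 0 0 0;95 3 1.2 0 0 0 0;95 2 1 0 0 0 0;95 1 0.4 0 0 0 0;95 0 0 0 0 0 0;95 0 0 0 0 0 0"

```text
time: 11.15
tool_pos: [0.5985, -0.0099, 0.2112]
tool_rot: [-3.141, 0.0, 1.57]
contact_force: [0.3, 0.1, 0.7]
opening: 0.087
grip_force: 0.0
```

```bash
python3 - <<'E'
from h import *
np.set_printoptions(precision=4,suppress=True)
o,p=wrist(); print(o["tool_pos"],o["tool_rot"],o["opening"])
print("spool",find(p,"spool",[.599,-.009],SPO(.012)))
q=robot.read_camera("top")
print("top can",find(q,"canister",[.539,-.149],CAN(0)),"spool",find(q,"spool",[.598,-.0086],SPO(.012)))
cv2.imwrite("pics/w2.png",np.hstack([p["img"][...,::-1][:,:400],q["img"][100:484,110:510,::-1][:284].repeat(1,0) if 0 else cv2.resize(q["img"][100:250,110:310,::-1],(400,384))]))
E
```

```text
[ 0.5985 -0.0099  0.2112] [-3.1413  0.0003  1.5701] 0.08697539441629093
spool (np.float64(0.03668408840894699), 0.77, array([ 0.5995, -0.0088]))
top can (np.float64(0.05887230485677719), 0.79, array([ 0.5378, -0.149 ])) spool None
```

View pics/w2.png

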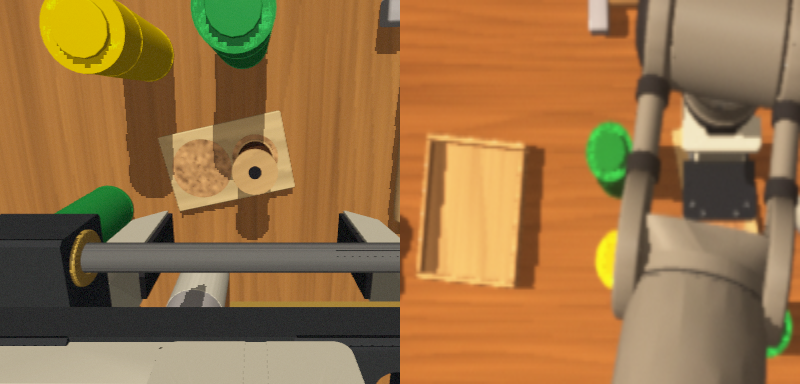

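The left half shows the empty cork pad at (201,167) and the spool at (253,170). The canister stands upright aside at about (200,290), and the top fit agrees: (0.538, -0.149). Going down on the spool.

apply_moves:
  motion: "95 0.08 0.08 2 0 0 0;95 0 0 2.5 0 0 0;95 0 0 2.5 0 0 0;95 0 0 2.5 0 0 0;95 0 0 2.5 0 0 0;95 0 0 2.5 0 0 0;95 0 0 1.7 0 0 0;95 0 0 0.9 0 0 0;95 0 0 0.4 0 0 0;95 0 0 0 0 0 0;95 0 0 0 0 0 0"
  force: 15

```text
time: 12.78
tool_pos: [0.6, -0.0083, 0.0369]
tool_rot: [3.14, 0.0, 1.571]
contact_force: [-0.3, -0.0, 0.9]
opening: 0.0874
grip_force: 0.0
```

apply_moves:
  motion: "75 0 0 0 0 0 0;65 0 0 0 0 0 0;57 0 0 0 0 0 0;52 0 0 0 0 0 0;48 0 0 0 0 0 0;44 0 0 0 0 0 0;38 0 0 0 0 0 0;32 0 0 0 0 0 0;30 0 0 0 0 0 0"
  force: 15

```text
time: 13.9
tool_pos: [0.5994, -0.0082, 0.0362]
tool_rot: [-3.141, -0.0, 1.571]
contact_force: [0.1, 0.0, 0.6]
opening: 0.0405
grip_force: 15.0
```

apply_moves:
  motion: "30 0 0 -0.5 0 0 0;30 0 0 -1 0 0 0;30 0 0 -2 0 0 0;30 0 0 -2.5 0 0 0;30 0 0 -2.5 0 0 0;30 0 0 -2.5 0 0 0;30 0 0 -2.5 0 0 0;30 0 0 -2 0 0 0;30 0 0 -1.5 0 0 0;30 0 0 -0.5 0 0 0;30 0 0 0 0 0 0"

```text
time: 15.28
tool_pos: [0.5994, -0.0082, 0.2111]
tool_rot: [-3.141, -0.0, 1.571]
contact_force: [0.0, -0.2, -0.5]
opening: 0.0401
grip_force: 15.0
```

```bash
python3 - <<'E'
from h import *
np.set_printoptions(precision=4,suppress=True)
o,p=wrist(); print(o["tool_pos"],o["tool_rot"],o["opening"],o["contact_force"])
q=robot.read_camera("scene")
z=o["tool_pos"][2]-.0242
print("scene spool",find(q,"spool",o["tool_pos"][:2],SPO(z)),"can",find(q,"canister",[.539,-.149],CAN(0)))
cv2.imwrite("pics/s3.png",np.hstack([p["img"][130:,:400,::-1],cv2.resize(q["img"][80:230,150:390,::-1],(400,254))]))
E
```

```text
[ 0.5994 -0.0082  0.2111] [-3.1415 -0.0001  1.5708] 0.040079527615490274 [ 0.014  -0.2049 -0.5199]
scene spool (np.float64(3.324845790863037), 0.44, array([ 0.601 , -0.0083])) can (np.float64(0.0389893613755703), 0.57, array([ 0.5397, -0.1474]))
```

View pics/s3.png

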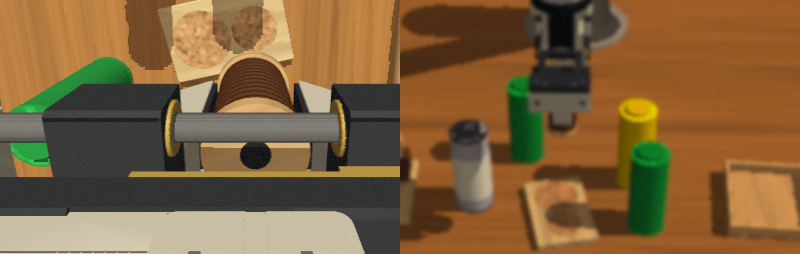

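The wrist half shows the spool hanging straight between the pads, at about (255,90); the scene half shows the canister standing aside at (472,165). Carrying the spool to the tray.

apply_moves:
  motion: "30 1.6 -0.3 0 0 0 0;30 3 -0.6 0 0 0 0;30 4 -0.8 0 0 0 0;30 4 -0.8 0 0 0 0;30 4 -0.8 0 0 0 0;30 4 -0.8 0 0 0 0;30 4 -0.7 0 0 0 0;30 3.5 -0.6 0 0 0 0;30 2 -0.4 0 0 0 0;30 1.1 -0.1 0 0 0 0;30 0 0 1 0 0 0;30 0 0 2.5 0 0 0;30 0 0 3 0 0 0;30 0 0 3 0 0 0;30 0 0 2.5 0 0 0;30 0 0 2 0 0 0;30 0 0 1.4 0 0 0;30 0 0 0.7 0 0 0;30 0 0 0 0 0 0;30 0 0 0 0 0 0"

```text
time: 17.98
tool_pos: [0.541, 0.3039, 0.051]
tool_rot: [3.14, -0.001, 1.571]
contact_force: [0.4, -0.2, -0.3]
opening: 0.0403
grip_force: 15.0
```

```bash
python3 - <<'E'
from h import *
o,p=wrist(); print(o["tool_pos"],o["contact_force"],o["opening"])
q=robot.read_camera("scene")
cv2.imwrite("pics/s4.png",np.hstack([p["img"][130:,:,::-1],cv2.resize(q["img"][130:250,310:430,::-1],(254,254))]))
E
```

```text
[0.54102461 0.30390172 0.05102704] [ 0.35810394 -0.17933482 -0.25819059] 0.04025879162628297
```

View pics/s4.png

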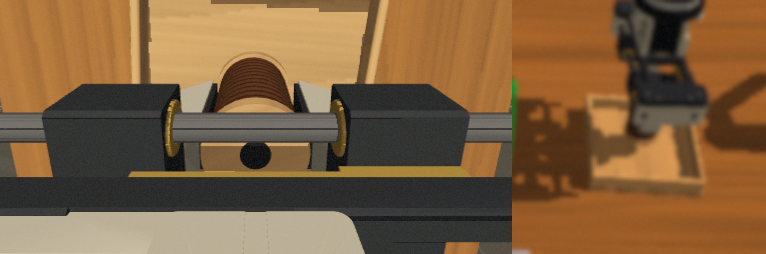

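The spool is over the middle of the tray (wrist view, about (255,90)), with a tray wall on each side. Lowering slowly.

apply_moves:
  motion: "30 0 0 0.8 0 0 0;30 0 0 0.6 0 0 0;30 0 0 0.4 0 0 0;30 0 0 0.15 0 0 0;30 0 0 0.1 0 0 0;30 0 0 0 0 0 0;30 0 0 0 0 0 0"

```text
time: 18.95
tool_pos: [0.5404, 0.3038, 0.0301]
tool_rot: [3.142, -0.0, 1.571]
contact_force: [-2.8, -0.4, 4.8]
opening: 0.0396
grip_force: 15.0
```

apply_moves:
  motion: "50 0 0 0 0 0 0;60 0 0 0 0 0 0;70 0 0 0 0 0 0;75 0 0 0 0 0 0;75 0 0 0 0 0 0;75 0 0 -1.5 0 0 0;75 0 0 -3 0 0 0;75 0 0 -4.5 0 0 0;75 0 0 -4.5 0 0 0;75 0 0 -4 0 0 0;75 0 0 -1 0 0 0;75 0 0 0 0 0 0;75 0 0 0 0 0 0"

```text
time: 20.58
tool_pos: [0.5397, 0.3034, 0.213]
tool_rot: [-3.139, 0.001, 1.571]
contact_force: [-0.5, -0.9, 0.5]
opening: 0.0686
grip_force: 0.0
```

```bash
python3 - <<'E'
from h import *
np.set_printoptions(precision=4,suppress=True)
o,p=wrist(); print(o["tool_pos"],o["opening"])
print("spool",find(p,"spool",[.541,.304],SPO(.006)))
q=robot.read_camera("scene"); print("scene",find(q,"spool",[.541,.304],SPO(.006)))
E
```

```text
[0.5397 0.3034 0.213 ] 0.06856476231226939
spool (np.float64(0.05304994434118271), 0.63, array([0.5403, 0.3032]))
scene (np.float64(0.06261405348777771), 0.8, array([0.5389, 0.3036]))
```

The spool stands in the middle of the tray: the upright silhouette fits in both views. Going back to the canister.

apply_moves:
  motion: "90 -1.6 -0.1 0 0 0 0;95 -3 0 0 0 0 0;100 -4 0 0 0 0 0;100 -4 0 0 0 0 0;100 -4 0 0 0 0 0;100 -4 0 0 0 0 0;100 -4 0 0 0 0 0;100 -4 0 0 0 0 0;100 -4 0 0 0 0 0;100 -4 0 0 0 0 0;100 -4 0 0 0 0 0;100 -2.8 0 0 0 0 0;100 -1.8 0 0 0 0 0;100 0 0 0 0 0 0;100 0 0 0 0 0 0"

```text
time: 22.65
tool_pos: [0.5394, -0.1475, 0.2147]
tool_rot: [-3.141, -0.001, 1.571]
contact_force: [-0.1, 0.8, -1.0]
opening: 0.0918
grip_force: 0.0
```

```bash
python3 - <<'E'
from h import *
np.set_printoptions(precision=4,suppress=True)
o,p=wrist(); print(o["tool_pos"],o["tool_rot"],o["opening"])
print("can",find(p,"canister",[.539,-.149],CAN(0)))
E
```

```text
[ 0.5394 -0.1475  0.2147] [-3.1415 -0.0005  1.5713] 0.09177265576212963
can (np.float64(0.02118644118309021), 0.96, array([ 0.5397, -0.1486]))
```

apply_moves:
  motion: "100 -0.12 0 2 0 0 0;100 0 0 2 0 0 0;100 0 0 2 0 0 0;100 0 0 2 0 0 0;100 0 0 2 0 0 0;100 0 0 1.7 0 0 0;100 0 0 1 0 0 0;100 0 0 0 0 0 0;100 0 0 0 0 0 0;80 0 0 0 0 0 0;75 0 0 0 0 0 0;70 0 0 0 0 0 0;66 0 0 0 0 0 0;62 0 0 0 0 0 0;58 0 0 0 0 0 0;50 0 0 0 0 0 0;45 0 0 0 0 0 0;45 0 0 0 0 0 0"
  force: 25

```text
time: 25.0
tool_pos: [0.5392, -0.1494, 0.0876]
tool_rot: [-3.141, -0.0, 1.571]
contact_force: [-3.0, 0.2, 0.8]
opening: 0.0555
grip_force: 25.0
```

apply_moves:
  motion: "45 0 0 -0.5 0 0 0;45 0 0 -1 0 0 0;45 0 0 -1.5 0 0 0;45 0 0 -1.5 0 0 0;45 1 0 0 0 0 0;45 2 0 0 0 0 0;45 2.2 0 0 0 0 0;45 2.2 0 0 0 0 0;45 2.2 0 0 0 0 0;45 2 0 0 0 0 0;45 1 0 0 0 0 0;45 0 0 0 0 0 0;45 0 0 1 0 0 0;45 0 0 1 0 0 0;45 0 0 0.7 0 0 0;45 0 0 0.3 0 0 0;45 0 0 0.2 0 0 0;45 0 0 0 0 0 0;45 0 0 0 0 0 0"

```text
time: 27.38
tool_pos: [0.5397, -0.0235, 0.101]
tool_rot: [3.141, 0.0, 1.571]
contact_force: [-0.5, 0.4, -3.5]
opening: 0.0557
grip_force: 25.0
```

apply_moves:
  motion: "45 0 0 0.1 0 0 0;45 0 0 0.05 0 0 0;45 0 0 0 0 0 0;45 0 0 0 0 0 0"

```text
time: 27.88
tool_pos: [0.5396, -0.0235, 0.0996]
tool_rot: [3.141, 0.0, 1.571]
contact_force: [-1.1, 0.2, 1.7]
opening: 0.0556
grip_force: 25.0
```

apply_moves:
  motion: "65 0 0 0 0 0 0;75 0 0 0 0 0 0;90 0 0 0 0 0 0;95 0 0 0 0 0 0;95 0 0 -1.5 0 0 0;95 0 0 -3 0 0 0;95 0 0 -4 0 0 0;95 0 0 -4 0 0 0;95 0 0 -1 0 0 0;95 0 0 0 0 0 0;95 0 0 0 0 0 0;95 0 0 0 0 0 0"

```text
time: 29.38
tool_pos: [0.539, -0.0234, 0.2329]
tool_rot: [-3.139, -0.001, 1.571]
contact_force: [1.0, -0.0, 0.1]
opening: 0.0872
grip_force: 0.0
```

```bash
python3 - <<'E'
from h import *
np.set_printoptions(precision=4,suppress=True)
o,p=wrist(); print(o["time"],o["tool_pos"],o["opening"],o["contact_force"])
print("can",find(p,"canister",[.538,-.0227],CAN(.012)))
q=robot.read_camera("scene"); print("scene spool",find(q,"spool",[.541,.304],SPO(.006)),"can",find(q,"canister",[.538,-.0227],CAN(.012)),"jar",find(q,"jar",[.56,-.284],[(.012,.0255),(.064,.0255)]))
cv2.imwrite("pics/s5.png",cv2.resize(q["img"][80:270,100:430,::-1],None,fx=2.2,fy=2.2))
E
```

```text
29.375 [ 0.539  -0.0234  0.2329] 0.08723724313561133 [ 0.9978 -0.0184  0.0864]
can (np.float64(0.031178638339042664), 0.6, array([ 0.5405, -0.0224]))
scene spool (np.float64(0.10730888694524765), 0.61, array([0.5396, 0.3037])) can (np.float64(0.03267045319080353), 0.94, array([ 0.5384, -0.0214])) jar (np.float64(0.05596482753753662), 0.56, array([ 0.5578, -0.2874]))
```

View pics/s5.png

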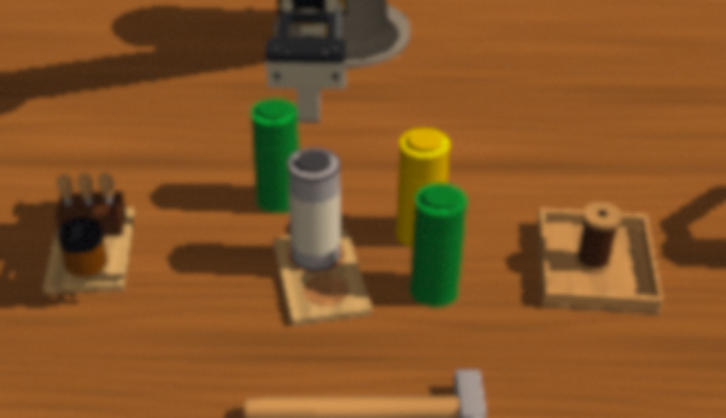

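The canister is back on its pad at (315,215), the spool stands upright in the tray at (598,240), the jar hasn't moved at (83,245), and the gripper is clear. I'm handing in.

```bash
python3 -c "
from cell import robot
print(robot.hand_in())"
```

```text
the job is handed in; nothing more can be done
None
```

The job is handed in (no verdict came back): in the final pictures the spool stands upright mid-tray, the canister is upright on its cork pad within about 2 mm of where it started, and the jar is where it was, after about 29 s of the 72 s allowed.

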